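# Level the plate riser

## Task

Pick up the yellow spirit level, set it upright (vial on top) lengthwise along the middle of the low wooden plate riser and, when it lies flat on the sloping board, press it down firmly from above, then leave it lying there. Then take hold of the red knob of the riser's levelling foot, press it fully down to its stop and, keeping it down all the while, turn it clockwise until the bubble is centred between the two black lines; finish like that, still gripping the knob and holding it pressed down, without letting go. Leave the cup, the glass and the tub where they are.

Things in the scene. Friction and masses are not known exactly. Their poses are not given: they have to be found in the camera images.
- level: Yellow spirit level with black end caps, a bar 200 mm long, 24 mm wide, 48 mm high, 0.18 to 0.35 kg, lying loose on the counter at the start, right way up. Origin at its centre, half-way up (24 mm over its underside); x along its length, z up. A green vial with two black lines lies in its top at mid-length.
- bubble (a joint): Place of the white bubble in the level's vial, in metres along the level's own x axis from the centre of the vial; 0 = centred between the lines. The bubble moves to the higher end, 0.4 mm for every 0.001 rad of slope, and needs about 2 s to settle. It is 16 mm long, the lines stand 11.5 mm either side of the centre, the vial lets it go 30 mm either way.
- shelf: Wooden board of the low plate riser, 130 mm by 330 mm by 18 mm thick, hinged over the two fixed legs at one end. Origin on the hinge line (9 mm under the top face); y runs along the board's length towards the levelling foot, z out of the top face. The foot end starts 0.028 to 0.056 rad (9 to 18 mm) too low. The riser can stand up to 0.25 rad turned on the counter.
- shelf_mid (a point): Middle of the board's top face, about 70 mm over the counter; y along the board's length towards the levelling foot, z out of the top face. The level belongs here, its length along this y axis, either way round.
- knob: Round red push-and-turn knob of the levelling foot, past the board's end. Origin on its upright axis under a black skirt (64 mm across, 6 mm thick), 86 mm over the counter (with the knob up). On the skirt stands the red grip, 38 mm across, 34 mm tall (from 6 to 40 mm over the origin). Clockwise from above raises the board's foot end 0.04 rad per rad of turn; it stays as turned and resists with 0.3 N m.
- plunger (a joint): How far the knob is pressed down against its spring, in metres: 0 up, 0.008 at its stop. Takes about 2 N to start and 8 N to reach the stop.
- cup_in (a point): White cup with handle, bystander, 76 mm across and 60 mm high; point at its inner floor.
- tumbler_in (a point): Clear drinking glass, bystander, 66 mm across and 90 mm high; point at its inner floor.
- tub: Clear tub with a yellow lid, bystander, 90 mm across and 65 mm high; origin under its centre.
There are look-alikes about, which are no part of the job. Of the things that look like the level, take the one that is farthest to the robot's right at the start.

How it is judged:
By the outcome, as a careful person would: the job done as asked, in the order asked, and still so for the second after the job is handed in, while the arm keeps its last pose, push and grip.
It also fails if it takes over 70 s, if anything falls off the work surface, if the arm or the gripper's body presses on something with over 40 N, if the wrist force passes 120 N, or if a joint passes its speed limit or range.

## Robot

A 6-joint arm with a two-finger parallel gripper is mounted at the origin on the work surface. World frame = base frame: x ahead of the robot, y to its left, z up, the work surface at z = 0. Lengths are in m, angles in rad, forces in N, time in s.
With the tool pointing down it reaches from about 0.375 to 0.975 m from the base axis. Payload 3.8 kg.
Tool frame: the origin (TCP) lies midway between the tips of the shut fingers; the grasp point (between the pads) lies 19 mm behind it (bot.grip_point_offset is the z of the grasp point in the tool frame, in m); z points along the fingers, y is the line along which they close (so a half turn about z gives the same grasp; the last joint's range is limited). The gripper opens to 85 mm and grips with 20 to 120 N. Pads are 22 mm wide; open, the fingers measure 114 mm over their backs; the gripper's body (76 mm by 85 mm) begins 54 mm behind the grasp point. The pads swing forward as they close: fully open they stand 13 mm farther back than shut.
Start: joints at [1.301, 0.264, 1.604, -0, 1.274, -0.037], TCP at [0.156, 0.657, 0.231] pointing down, gripper open.
Joint ranges: [-2.63, 2.63], [-0.94, 2.18], [0.31, 2.57], [-1.31, 4.45], [0, 2.66], [-2.55, 2.55]. Speed limits (rad/s): [2.57, 2.57, 3.14, 3.14, 3.14, 3.14].

## Interface

Orientations are given as a rotation vector (axis times angle).
In Python, from workcell import sensors, optics, order, bot gives the robot as it stands.
- The arm moves only by the tool play_rows, never from a script. Its argument "commands" is a list of rows, each a list of 6 numbers: the shift along the tool's x, y, z in cm, then the turn, a rotation vector about the tool's x, y, z in rad. In form: [[dx, dy, dz, wx, wy, wz], ...]. A call has 1 to 5 rows; each row shifts and turns the commanded pose from where the row before left it, along the tool's axes as they then stand; what a row does not reach is not made up. A row lasts 1/12 s, in which the tool goes at most 41.7 mm and 7.16 degrees, less where a joint would pass 70% of its speed; a pose out of reach is approached as far as the arm can. A call with a gripper value outside its range is refused whole. "grip" is the closure, from 0 (fully open) to 1 (shut), set as the call begins (left out, the last holds). The fingers move at their own pace and stop on an object; "force" is the grip in N (left out, the last holds). Time passes only in rows, so rows that do not move let the fingers close. It gives the time, the measured TCP pose, the force, the opening and the grip force at its end, in the units of the state.
- sensors.read_state(): the state, without advancing time (a new reading comes with each control period).
- optics.read_camera(name): name is "scene" or "top" or "wrist"; returns the picture (480x640x3 uint8, red, green, blue); there is no depth.
- optics.camera_info(name): a dict with "mtx" (3x3 intrinsics, pixels), "k1" (the pictures are not rectified: a ray, as slopes to the right and down, at radius r is drawn at 1 + k1 r^2 times it, then the intrinsics apply), "R" (3x3) and "t" (3): a world point X has camera coordinates R X + t. Camera axes: x right, y down, z forward; pixel columns grow to the right and rows downward; lengths in m; the calibration is good to about 2 mm. A picture is of the moment at which its call begins: read the wrist's pose just before it. camera_info takes no time and is no camera call; for the wrist camera it gives the pose at the moment of the call.
- order.finish_job(): hands the job in; it is judged then, once.
The state is a dict: "time": time; "q": joint angles; "joint_vel": joint speeds; "joint_torque": joint torques, N m; "tool_pos": TCP position; "tcp_rot": TCP orientation; "wrist_force": force on the tool from outside, world axes, zero at the start; "torque": the same for the moment, N m; "width": opening from 0.0 (shut) to 1.0 (fully open); "grip_force": force on a finger pad.
Only numpy, scipy, OpenCV 4.12 (cv2) and the standard library are available. Lean on these libraries where they do the work, as an engineer would, in place of code of your own. Each camera call takes 0.05 s, during which the arm holds its last target. There are 200 camera calls.

## Working session

There is one attempt and no reset: what is moved stays moved. The work goes in short steps, Python scripts to look and compute and a tool call to move; the robot and the scene stay as the last step left them, time stands still between calls to the robot, and variables do not carry over. Pictures are saved under pics/ and viewed, at most 10 in all, crops included, and the job is handed in when it is done.

Besides the shell and the picture viewer there is one more tool, called after ">>>" by a JSON object that holds its "method" and its "body", one argument or row to a line. play_rows: Moves the arm, as the interface text tells. Its arguments: {"type":"object","properties":{"commands":{"type":"array","items":{"type":"array","items":{"type":"number"}}},"grip":{"type":"number"},"force":{"type":"number"}},"required":["commands"]}

```bash
ls; mkdir -p pics; python3 - <<'E'
from workcell import sensors, optics, order, bot
import cv2
print(sensors.read_state()); print(bot.grip_point_offset)
for n in ("scene","top"):
    cv2.imwrite(f"pics/{n}0.png",optics.read_camera(n)[:,:,::-1]); print(n,optics.camera_info(n))
print(optics.camera_info("wrist"))
E
```

```text
pics
{'time': 0.0, 'q': array([ 1.30108929e+00,  2.64773932e-01,  1.60539094e+00,  1.95298256e-05,
        1.27370132e+00, -3.68917572e-02]), 'joint_vel': array([ 0.00111806,  0.00018769,  0.00016835, -0.00041693,  0.00051951,
       -0.00198796]), 'joint_torque': array([-1.53184115e-03, -5.15108442e+01, -3.67315543e+01, -1.52567172e-04,
        1.29704241e-02,  2.42925347e-05]), 'tool_pos': array([0.15552716, 0.6560773 , 0.22993888]), 'tcp_rot': array([-0.36484627, -3.11996507,  0.0035245 ]), 'wrist_force': array([0.82089473, 0.40685477, 0.6048082 ]), 'torque': array([-0.01809668, -0.01001366,  0.03830957]), 'grip_force': 0.0, 'width': 1.0003923529501684}
-0.0187
scene {'mtx': array([[465.94978258,   0.        , 315.72147628],
       [  0.        , 465.94978258, 238.43603578],
       [  0.        ,   0.        ,   1.        ]]), 'k1': -0.043314042281052484, 'R': array([[-0.60788095,  0.79399641,  0.00710312],
       [ 0.556115  ,  0.43211091, -0.70994103],
       [-0.56675997, -0.42760948, -0.7042253 ]]), 't': array([ 0.33584678, -0.23673664,  1.20973761])}
top {'mtx': array([[487.23108473,   0.        , 320.33094167],
       [  0.        , 487.23108473, 235.35411838],
       [  0.        ,   0.        ,   1.        ]]), 'k1': -0.12536471765370366, 'R': array([[ 5.28070984e-04, -9.99276310e-01, -3.80338882e-02],
       [-9.89694288e-01,  4.92403069e-03, -1.43111743e-01],
       [ 1.43195455e-01,  3.77174951e-02, -9.88975456e-01]]), 't': array([0.01717008, 0.53199711, 0.9268671 ])}
{'mtx': array([[333.00006655,   0.        , 319.57052038],
       [  0.        , 333.00006655, 236.88470881],
       [  0.        ,   0.        ,   1.        ]]), 'k1': -0.028961739658523562, 'R': array([[ 0.23017491,  0.97314549, -0.00271556],
       [ 0.92654255, -0.21829713,  0.30637439],
       [ 0.29755406, -0.07303578, -0.95190722]]), 't': array([-0.67300284, -0.04053159,  0.38170957])}
```

View pics/scene0.png

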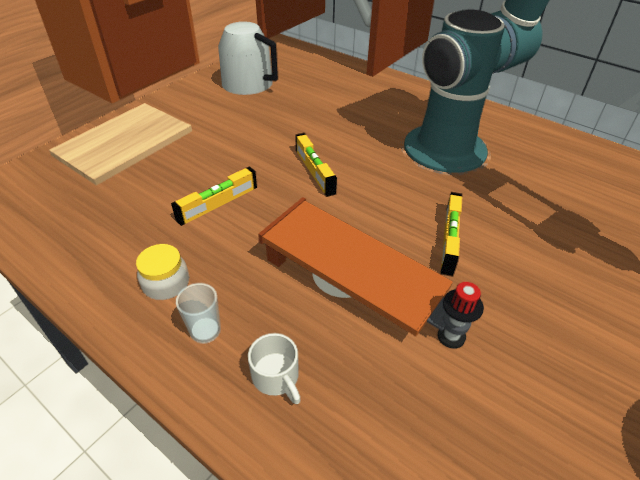

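View pics/top0.png

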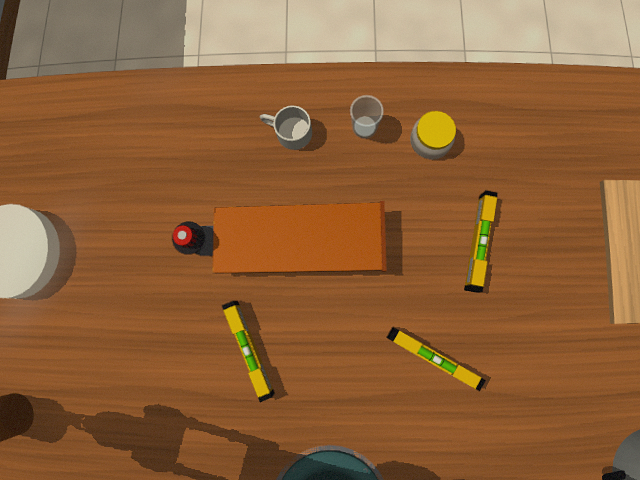

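The top view has the board at about (300,238) and the red knob at (183,237). The three levels are at (482,240), (437,359) and (247,350). The robot's right is image right here, so the target is the one at (482,240). The cup, glass and tub are in the upper part.

```bash
cat > h.py <<'E'
import numpy as np, cv2
from workcell import sensors, optics, order, bot
def ray(info,uv):
    K=info["mtx"];k=info["k1"]
    p=cv2.undistortPoints(np.array(uv,float).reshape(-1,1,2),K,np.array([k,0,0,0,0.])).reshape(-1,2)
    d=np.c_[p,np.ones(len(p))]@info["R"]
    return -info["R"].T@info["t"],d
def plane(info,uv,z):
    C,d=ray(info,uv); return C+d*((z-C[2])/d[:,2])[:,None]
def tri(i1,u1,i2,u2):
    out=[]
    for a,b in zip(u1,u2):
        C1,d1=ray(i1,[a]);C2,d2=ray(i2,[b]);d1=d1[0]/np.linalg.norm(d1);d2=d2[0]/np.linalg.norm(d2)
        P=[np.eye(3)-np.outer(d,d) for d in(d1,d2)]
        X=np.linalg.solve(P[0]+P[1],P[0]@C1+P[1]@C2); out.append(np.r_[X,np.linalg.norm(P[0]@(X-C1))])
    return np.array(out)
def hsv(im,lo,hi): return cv2.inRange(cv2.cvtColor(im,cv2.COLOR_RGB2HSV),np.array(lo),np.array(hi))
E
python3 - <<'E'
from h import *
np.set_printoptions(precision=4,suppress=True)
T=cv2.imread("pics/top0.png")[:,:,::-1].copy();S=cv2.imread("pics/scene0.png")[:,:,::-1].copy()
ti,si=optics.camera_info("top"),optics.camera_info("scene")
print("C",ray(ti,[[0,0]])[0],ray(si,[[0,0]])[0])
print("px",T[240,300],T[220,487],S[270,370])
for n,im,box in(("top",T,(200,190,400,285)),("scene",S,(240,190,470,350))):
    hv=cv2.cvtColor(im,cv2.COLOR_RGB2HSV);x0,y0,x1,y1=box
    print(n,hv[240,300] if n=="top" else hv[270,370], hv[300,100] )
    m=np.zeros(im.shape[:2],np.uint8);m[y0:y1,x0:x1]=hsv(im,(3,205,150),(14,255,255))[y0:y1,x0:x1]
    m=cv2.morphologyEx(m,cv2.MORPH_OPEN,np.ones((5,5)))
    c=max(cv2.findContours(m,0,2)[0],key=cv2.contourArea);print(cv2.contourArea(c),cv2.approxPolyDP(c,4,True).reshape(-1,2).tolist())
for n,im,box in(("top",T,(455,185,505,300)),("scene",S,(165,160,265,230))):
    x0,y0,x1,y1=box
    for nm,lo,hi in(("yel",(20,150,120),(33,255,255)),("grn",(40,120,80),(75,255,255)),("blk",(0,0,0),(179,255,40))):
        m=np.zeros(im.shape[:2],np.uint8);m[y0:y1,x0:x1]=hsv(im,lo,hi)[y0:y1,x0:x1]
        for c in cv2.findContours(m,0,2)[0]:
            if cv2.contourArea(c)>12: print(n,nm,cv2.contourArea(c),cv2.minAreaRect(c))
for n,im,box in(("top",T,(165,215,215,260)),("scene",S,(430,270,500,350))):
    x0,y0,x1,y1=box
    a=hsv(im,(0,150,90),(4,255,255))|hsv(im,(174,150,90),(179,255,255))
    m=np.zeros_like(a);m[y0:y1,x0:x1]=a[y0:y1,x0:x1]
    c=max(cv2.findContours(m,0,2)[0],key=cv2.contourArea);print(n,"red",cv2.contourArea(c),cv2.minEnclosingCircle(c))
    m[:]=0;m[y0:y1,x0:x1]=hsv(im,(0,0,150),(179,60,255))[y0:y1,x0:x1]
    for c in cv2.findContours(m,0,2)[0]: print(n,"white",cv2.contourArea(c),cv2.minEnclosingCircle(c))
a=cv2.resize(T[180:300,165:515],None,fx=2.28,fy=2.28,interpolation=2);b=cv2.resize(S[150:350,165:500],None,fx=1.5,fy=1.5,interpolation=2)
w=np.zeros((a.shape[0]+b.shape[0],800,3),np.uint8);w[:a.shape[0],:a.shape[1]]=a;w[a.shape[0]:,:b.shape[1]]=b
cv2.imwrite("pics/z.png",w[:,:,::-1])
E
```

```text
C [ 0.3938 -0.0204  0.9934] [1.0214 0.3529 0.6815]
px [172  89  29] [139 116  10] [200 106  49]
top [ 13 212 172] [ 13 164 135]
5714.0 [[379, 203], [361, 204], [363, 216], [374, 215], [367, 222], [356, 218], [356, 204], [340, 204], [339, 209], [338, 204], [286, 206], [285, 212], [284, 206], [272, 206], [271, 212], [262, 207], [254, 227], [247, 227], [248, 235], [235, 243], [232, 253], [259, 232], [259, 220], [264, 225], [261, 232], [267, 231], [264, 218], [273, 214], [279, 221], [268, 237], [282, 232], [286, 224], [289, 228], [284, 229], [287, 235], [277, 234], [280, 243], [288, 240], [283, 250], [288, 244], [307, 259], [309, 246], [326, 246], [326, 269], [333, 264], [372, 269], [380, 263], [375, 256], [380, 255]]
scene [ 11 193 200] [ 13 154 182]Traceback (most recent call last):
  File "<stdin>", line 12, in <module>
ValueError: max() iterable argument is empty
```

```bash
cat > m.py <<'E'
from h import *
np.set_printoptions(precision=4,suppress=True)
T=cv2.imread("pics/top0.png")[:,:,::-1].copy();S=cv2.imread("pics/scene0.png")[:,:,::-1].copy()
for n,im,box,s in(("top",T,(200,190,400,285),185),("scene",S,(240,190,470,350),180)):
    x0,y0,x1,y1=box
    m=np.zeros(im.shape[:2],np.uint8);m[y0:y1,x0:x1]=hsv(im,(3,s,80),(15,255,255))[y0:y1,x0:x1]
    m=cv2.morphologyEx(cv2.morphologyEx(m,cv2.MORPH_CLOSE,np.ones((5,5))),cv2.MORPH_OPEN,np.ones((5,5)))
    c=cv2.convexHull(max(cv2.findContours(m,0,2)[0],key=cv2.contourArea));print(cv2.contourArea(c),cv2.approxPolyDP(c,3,True).reshape(-1,2).tolist())
for n,im,box in(("top",T,(455,185,505,300)),("scene",S,(165,160,265,230))):
    x0,y0,x1,y1=box
    for nm,lo,hi in(("yel",(20,150,120),(33,255,255)),("grn",(40,120,80),(75,255,255)),("blk",(0,0,0),(179,255,40))):
        m=np.zeros(im.shape[:2],np.uint8);m[y0:y1,x0:x1]=hsv(im,lo,hi)[y0:y1,x0:x1]
        for c in cv2.findContours(m,0,2)[0]:
            if cv2.contourArea(c)>12: print(n,nm,cv2.contourArea(c),np.round(cv2.boxPoints(cv2.minAreaRect(c)),1).tolist())
for n,im,box in(("top",T,(165,215,215,260)),("scene",S,(430,270,500,350))):
    x0,y0,x1,y1=box
    a=hsv(im,(0,150,90),(4,255,255))|hsv(im,(174,150,90),(179,255,255))
    m=np.zeros_like(a);m[y0:y1,x0:x1]=a[y0:y1,x0:x1]
    for c in cv2.findContours(m,0,2)[0]:print(n,"red",cv2.contourArea(c),cv2.minEnclosingCircle(c))
    m[:]=0;m[y0:y1,x0:x1]=hsv(im,(0,0,150),(179,100,255))[y0:y1,x0:x1]
    for c in cv2.findContours(m,0,2)[0]: print(n,"white",cv2.contourArea(c),cv2.minEnclosingCircle(c))
a=cv2.resize(T[180:300,165:515],None,fx=2.28,fy=2.28,interpolation=2);b=cv2.resize(S[150:350,165:500],None,fx=1.5,fy=1.5,interpolation=2)
w=np.zeros((a.shape[0]+b.shape[0],800,3),np.uint8);w[:a.shape[0],:a.shape[1]]=a;w[a.shape[0]:,:b.shape[1]]=b
cv2.imwrite("pics/z.png",w[:,:,::-1])
E
python3 m.py
```

```text
15635.0 [[389, 191], [397, 254], [386, 270], [355, 281], [222, 278], [212, 273], [208, 222], [212, 204], [282, 192]]
12415.5 [[259, 233], [305, 198], [445, 277], [450, 285], [420, 330], [412, 333], [268, 260]]
top yel 549.0 [[464.79998779296875, 284.0], [474.79998779296875, 219.1999969482422], [493.1000061035156, 222.0], [483.1000061035156, 286.79998779296875]]
top yel 312.0 [[476.8999938964844, 218.8000030517578], [480.79998779296875, 193.6999969482422], [496.8999938964844, 196.1999969482422], [493.0, 221.3000030517578]]
top grn 191.5 [[475.8999938964844, 258.20001220703125], [482.0, 219.8000030517578], [489.70001220703125, 221.10000610351562], [483.5, 259.3999938964844]]
top blk 80.0 [[464.0, 285.0], [482.0, 285.0], [482.0, 291.0], [464.0, 291.0]]
top blk 44.0 [[478.6000061035156, 191.39999389648438], [495.79998779296875, 190.3000030517578], [496.20001220703125, 196.0], [479.0, 197.10000610351562]]
scene yel 1402.0 [[174.1999969482422, 201.39999389648438], [247.39999389648438, 164.8000030517578], [258.20001220703125, 186.39999389648438], [185.0, 223.0]]
scene grn 167.0 [[198.60000610351562, 193.1999969482422], [230.0, 178.60000610351562], [232.89999389648438, 185.0], [201.60000610351562, 199.60000610351562]]
scene blk 123.5 [[171.1999969482422, 202.6999969482422], [178.0, 201.0], [183.60000610351562, 223.60000610351562], [176.8000030517578, 225.3000030517578]]
scene blk 34.0 [[247.6999969482422, 167.10000610351562], [252.3000030517578, 165.60000610351562], [258.79998779296875, 186.10000610351562], [254.1999969482422, 187.60000610351562]]
top red 278.0 ((182.03225708007812, 234.90322875976562), 10.096928596496582)
top white 44.5 ((181.5, 234.5), 4.301262855529785)
scene red 453.5 ((465.6442565917969, 297.29248046875), 15.72082233428955)
scene white 7.0 ((455.5, 337.5), 2.9155757427215576)
scene white 60.5 ((468.0, 290.0), 5.385264873504639)
```

View pics/z.png

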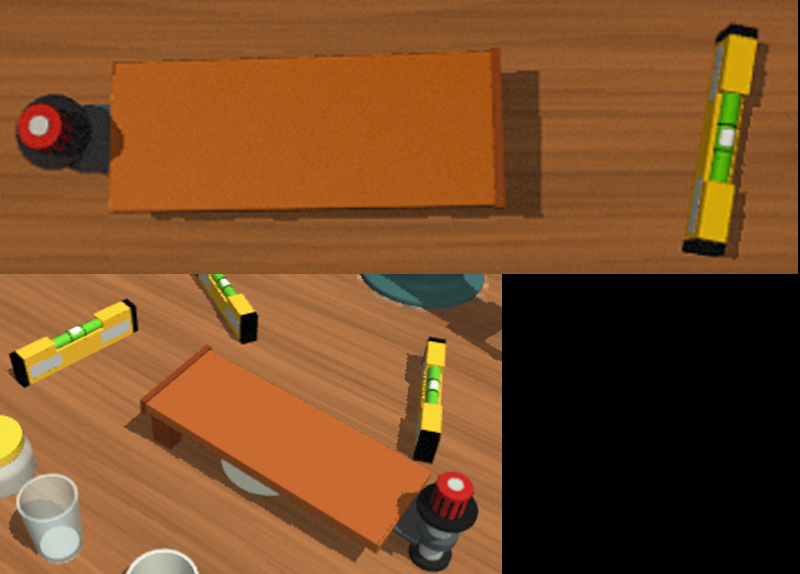

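The zoom shows clear board corners, with a dark strip at the hinge end. Both the knob cap and the level's vial are visible in both views.

```bash
python3 - <<'E'
from h import *
np.set_printoptions(precision=4,suppress=True)
ti,si=optics.camera_info("top"),optics.camera_info("scene")
t=lambda l:[[165+x/2.28,180+y/2.28] for x,y in l]; s=lambda l:[[165+x/1.5,150+(y-274)/1.5] for x,y in l]
print("board far-foot, near-foot, near-hinge outer, far-hinge outer")
X=tri(ti,t([(111,63),(110,211),(503,208),(499,50)]),si,s([(376,541),(430,470),(211,347),(143,403)]));print(X)
for i,j in((0,1),(1,2),(2,3),(3,0)):print(np.linalg.norm(X[i,:3]-X[j,:3]))
B=plane(ti,t([(111,63),(110,211),(503,208),(499,50)]),0.07);print(B)
print("knob cap",tri(ti,[[181.5,234.5]],si,[[468,290]]),plane(ti,[[181.5,234.5]],.126))
# level top face corners: near cap (y+ up in crop)
L=t([(725,25),(757,29),(690,249-8),(726,254)])
print("level top px->", plane(ti,L,.048))
print("vial", plane(ti,[[482.8,239.6],[485.8,220.4],[479.7,258.8]],.046))
print("tri vial/bubble",tri(ti,t([(727,136)]),si,s([(77,331)])))
print("scene vial",plane(si,[[231,182],[200,196.5],[215.7,189]],.046))
E
```

```text
board far-foot, near-foot, near-hinge outer, far-hinge outer
[[ 0.5855  0.2257  0.0619  0.0007]
 [ 0.4567  0.2253  0.057   0.001 ]
 [ 0.4559 -0.1052  0.074   0.0039]
 [ 0.5901 -0.1056  0.0716  0.0027]]
0.1288795748075284
0.330926436020353
0.13425782268985545
0.3314077332267337
[[ 0.5835  0.2242  0.07  ]
 [ 0.4562  0.221   0.07  ]
 [ 0.4583 -0.1088  0.07  ]
 [ 0.5921 -0.1079  0.07  ]]
knob cap [[0.5218 0.2683 0.1274 0.0005]] [[0.5222 0.2683 0.126 ]]
level top px-> [[ 0.6185 -0.3088  0.048 ]
 [ 0.6149 -0.3372  0.048 ]
 [ 0.4308 -0.2698  0.048 ]
 [ 0.4194 -0.3004  0.048 ]]
vial [[ 0.5209 -0.3041  0.046 ]
 [ 0.5592 -0.312   0.046 ]
 [ 0.4831 -0.2962  0.046 ]]
tri vial/bubble [[ 0.5189 -0.3037  0.0443  0.0035]]
scene vial [[ 0.4843 -0.2881  0.046 ]
 [ 0.5606 -0.3048  0.046 ]
 [ 0.5222 -0.2969  0.046 ]]
```

```bash
cat >> h.py <<'E'
from scipy.spatial.transform import Rotation as Ro
np.set_printoptions(precision=3,suppress=True)
def tgt(yaw,pitch_axis=None):  # tool down with tool-y at world angle yaw
    y=np.array([np.cos(yaw),np.sin(yaw),0]);z=np.array([0,0,-1.]);return Ro.from_matrix(np.c_[np.cross(y,z),y,z])
def go(p,R,state=None,pos=None,rot=None):
    s=sensors.read_state();p0=s["tool_pos"] if pos is None else np.array(pos);R0=Ro.from_rotvec(s["tcp_rot"]) if rot is None else rot
    print("q",s["q"],"pos",p0,"t",s["time"],"w",s["width"],"F",s["wrist_force"],"g",s["grip_force"])
    print("shift cm (old axes)",R0.inv().apply(np.array(p)-p0)*100,"| (new axes)",R.inv().apply(np.array(p)-p0)*100,"| turn",(R0.inv()*R).as_rotvec())
E
python3 - <<'E'
from h import *
go((.45,.3,.25),tgt(1.36)); go((.521,-.301,.20),tgt(1.36),pos=(.45,.3,.25))
E
```

```text
q [ 1.301  0.265  1.605  0.     1.274 -0.037] pos [0.156 0.656 0.23 ] t 0.1 w 1.003941603130361 F [-0.1    0.129 -0.53 ] g 0.0
shift cm (old axes) [-36.867 -27.863  -1.941] | (new axes) [-36.246 -28.663  -1.997] | turn [-0.002 -0.    -0.022]
q [ 1.301  0.265  1.605  0.     1.274 -0.037] pos [0.45 0.3  0.25] t 0.1 w 1.003941603130361 F [-0.1    0.129 -0.53 ] g 0.0
shift cm (old axes) [-20.773 -56.83    5.119] | (new axes) [-19.518 -57.284   5.   ] | turn [-0.002 -0.    -0.022]
```

>>> {"method": "play_rows", "body": {
  "commands": [
    [-2.45,-1.86,-0.13,0,0,-0.02],
    [-2.42,-1.91,-0.13,0,0,0],
    [-2.42,-1.91,-0.13,0,0,0],
    [-2.42,-1.91,-0.13,0,0,0],
    [-2.42,-1.91,-0.13,0,0,0]
  ]
}}

```text
time: 0.52
tool_pos: [0.2542, 0.5364, 0.2371]
tcp_rot: [-0.333, -3.124, 0.002]
wrist_force: [0.7, 0.1, 0.8]
width: 0.999
grip_force: 0.0
```

>>> {"method": "play_rows", "body": {
  "commands": [
    [-2.42,-1.91,-0.13,0,0,0],
    [-2.42,-1.91,-0.13,0,0,0],
    [-2.42,-1.91,-0.13,0,0,0],
    [-2.42,-1.91,-0.13,0,0,0],
    [-2.42,-1.91,-0.13,0,0,0]
  ]
}}

```text
time: 0.93
tool_pos: [0.3523, 0.4175, 0.2438]
tcp_rot: [-0.333, -3.123, 0.001]
wrist_force: [0.3, 0.3, -0.3]
width: 1.0
grip_force: 0.0
```

>>> {"method": "play_rows", "body": {
  "commands": [
    [-2.42,-1.91,-0.13,0,0,0],
    [-2.42,-1.91,-0.13,0,0,0],
    [-2.42,-1.91,-0.13,0,0,0],
    [-2.42,-1.91,-0.13,0,0,0],
    [-2.42,-1.91,-0.13,0,0,0]
  ]
}}

```text
time: 1.35
tool_pos: [0.4504, 0.2986, 0.2504]
tcp_rot: [-0.334, -3.123, 0.001]
wrist_force: [-0.3, 0.5, -0.6]
width: 1.0
grip_force: 0.0
```

>>> {"method": "play_rows", "body": {
  "commands": [
    [-0.98,-2.86,0,0,0,0],
    [-0.98,-2.86,0,0,0,0],
    [-0.98,-2.86,0,0,0,0],
    [-0.98,-2.86,0,0,0,0],
    [-0.98,-2.86,0,0,0,0]
  ]
}}

```text
time: 1.77
tool_pos: [0.4672, 0.1485, 0.2503]
tcp_rot: [-0.333, -3.123, 0.001]
wrist_force: [0.8, 0.6, 0.8]
width: 1.0
grip_force: 0.0
```

>>> {"method": "play_rows", "body": {
  "commands": [
    [-0.98,-2.86,0,0,0,0],
    [-0.98,-2.86,0,0,0,0],
    [-0.98,-2.86,0,0,0,0],
    [-0.98,-2.86,0,0,0,0],
    [-0.98,-2.86,0,0,0,0]
  ]
}}

```text
time: 2.18
tool_pos: [0.4849, -0.0016, 0.2504]
tcp_rot: [-0.333, -3.123, 0.0]
wrist_force: [0.4, 0.2, 0.2]
width: 1.0
grip_force: 0.0
```

>>> {"method": "play_rows", "body": {
  "commands": [
    [-0.98,-2.86,0,0,0,0],
    [-0.98,-2.86,0,0,0,0],
    [-0.98,-2.86,0,0,0,0],
    [-0.98,-2.86,0,0,0,0],
    [-0.98,-2.86,0,0,0,0]
  ]
}}

```text
time: 2.6
tool_pos: [0.5026, -0.1517, 0.2503]
tcp_rot: [-0.334, -3.123, -0.0]
wrist_force: [-0.2, -1.3, 0.6]
width: 0.995
grip_force: 0.0
```

>>> {"method": "play_rows", "body": {
  "commands": [
    [-0.98,-2.86,1,0,0,0],
    [-0.98,-2.86,1,0,0,0],
    [-0.98,-2.86,1,0,0,0],
    [-0.98,-2.86,1,0,0,0],
    [-0.98,-2.86,1,0,0,0]
  ]
}}

```text
time: 3.02
tool_pos: [0.5203, -0.3017, 0.1997]
tcp_rot: [-0.334, -3.123, -0.001]
wrist_force: [1.0, 0.2, 0.8]
width: 0.999
grip_force: 0.0
```

```bash
python3 - <<'E'
from h import *
for i in range(4): optics.read_camera("top") if i<1 else None
wi=optics.camera_info("wrist");im=optics.read_camera("wrist");cv2.imwrite("pics/w1.png",im[:,:,::-1])
go((.521,-.301,.2),tgt(1.36))
g=hsv(im,(40,120,80),(75,255,255));yl=hsv(im,(20,150,120),(33,255,255))
for nm,m in(("g",g),("y",yl)):
    for c in cv2.findContours(m,0,2)[0]:
        if cv2.contourArea(c)>60: b=cv2.boxPoints(cv2.minAreaRect(c)); print(nm,cv2.contourArea(c),b.round().tolist(),plane(wi,b,.046).round(3).tolist())
E
```

```text
q [-0.57   0.152  1.801 -0.002  1.192 -1.923] pos [ 0.519 -0.304  0.198] t 3.1167 w 1.0009796883952777 F [-0.23   0.219 -0.336] g 0.0
shift cm (old axes) [-0.1    0.287 -0.215] | (new axes) [-0.102  0.286 -0.215] | turn [-0.    -0.004 -0.006]
g 1300.5 [[313.0, 176.0], [330.0, 176.0], [330.0, 260.0], [313.0, 260.0]] [[0.479, -0.305, 0.046], [0.482, -0.29, 0.046], [0.56, -0.306, 0.046], [0.556, -0.322, 0.046]]
y 428.0 [[402.0, 403.0], [425.0, 370.0], [437.0, 379.0], [414.0, 412.0]] [[0.745, -0.263, 0.046], [0.706, -0.232, 0.046], [0.721, -0.221, 0.046], [0.76, -0.251, 0.046]]
y 4955.0 [[307.0, 114.0], [335.0, 114.0], [335.0, 308.0], [307.0, 308.0]] [[0.428, -0.298, 0.046], [0.433, -0.276, 0.046], [0.611, -0.312, 0.046], [0.606, -0.339, 0.046]]
```

View pics/w1.png

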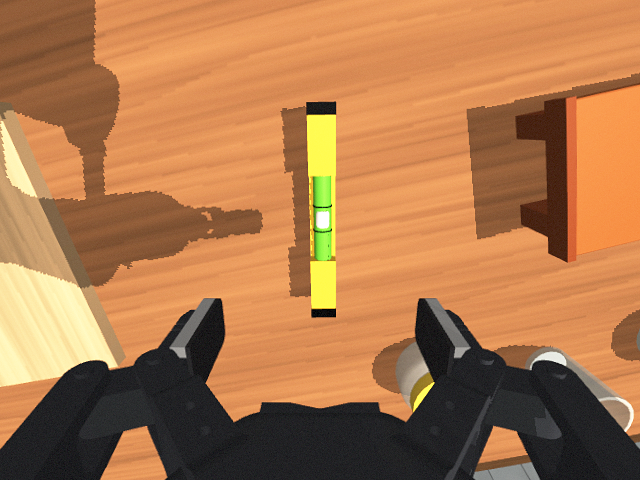

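The wrist view shows the target level directly ahead, vertical in the image at columns 307–335 with its vial centre at (322,218). It is aligned, so I go down and grip.

>>> {"method": "play_rows", "body": {
  "commands": [
    [0,0,3.2,0,0,0],
    [0,0,3.2,0,0,0],
    [0,0,3.2,0,0,0],
    [0,0,3.2,0,0,0],
    [0,0,3.0,0,0,0]
  ]
}}

```text
time: 3.53
tool_pos: [0.5202, -0.2993, 0.0412]
tcp_rot: [-0.333, -3.123, -0.001]
wrist_force: [0.2, -0.4, 0.8]
width: 1.004
grip_force: 0.0
```

>>> {"method": "play_rows", "body": {
  "commands": [
    [0,-0.2,2.0,0,0,0],
    [0,0,1.0,0,0,0],
    [0,0,0.4,0,0,0],
    [0,0,0,0,0,0]
  ]
}}

```text
time: 3.87
tool_pos: [0.52, -0.3017, 0.0083]
tcp_rot: [-0.333, -3.123, -0.001]
wrist_force: [0.7, -0.6, 0.1]
width: 0.997
grip_force: 0.0
```

>>> {"method": "play_rows", "body": {
  "commands": [
    [0,0,0,0,0,0],
    [0,0,0,0,0,0],
    [0,0,0,0,0,0],
    [0,0,0,0,0,0],
    [0,0,0,0,0,0]
  ],
  "grip": 1,
  "force": 50
}}

```text
time: 4.28
tool_pos: [0.521, -0.3029, 0.0099]
tcp_rot: [0.333, 3.122, -0.002]
wrist_force: [-0.2, -0.2, 2.8]
width: 0.297
grip_force: 1.0
```

>>> {"method": "play_rows", "body": {
  "commands": [
    [0,0,0,0,0,0],
    [0,0,0,0,0,0],
    [0,0,0,0,0,0],
    [0,0,0,0,0,0],
    [0,0,0,0,0,0]
  ]
}}

```text
time: 4.7
tool_pos: [0.5211, -0.3031, 0.01]
tcp_rot: [0.333, 3.122, -0.002]
wrist_force: [-1.3, -0.5, 6.5]
width: 0.279
grip_force: 50.4
```

>>> {"method": "play_rows", "body": {
  "commands": [
    [0,0,-2.0,0,0,0],
    [0,0,-3.5,0,0,0],
    [0,0,-4.0,0,0,0],
    [0,0,-4.0,0,0,0],
    [0,0,-4.0,0,0,0]
  ]
}}

```text
time: 5.12
tool_pos: [0.5191, -0.3014, 0.184]
tcp_rot: [-0.334, -3.121, -0.003]
wrist_force: [0.9, -0.9, -2.5]
width: 0.278
grip_force: 49.3
```

>>> {"method": "play_rows", "body": {
  "commands": [
    [0.5,2.4,0,0,0,0],
    [0.63,2.96,0,0,0,0],
    [0.63,2.96,0,0,0,0],
    [0.63,2.96,0,0,0,0],
    [0.63,2.96,0,0,0,0]
  ]
}}

```text
time: 5.53
tool_pos: [0.5197, -0.1551, 0.1827]
tcp_rot: [-0.335, -3.122, -0.001]
wrist_force: [0.9, 0.1, -2.3]
width: 0.274
grip_force: 49.5
```

>>> {"method": "play_rows", "body": {
  "commands": [
    [0.63,2.96,0,0,0,0],
    [0.63,2.96,0,0,0,0],
    [0.63,2.96,0,0,0,0],
    [0.63,2.96,0,0,0,0],
    [0.63,2.96,0,0,0,0]
  ]
}}

```text
time: 5.95
tool_pos: [0.5201, -0.0039, 0.1827]
tcp_rot: [-0.334, -3.122, -0.0]
wrist_force: [1.0, 0.2, -2.9]
width: 0.275
grip_force: 49.5
```

>>> {"method": "play_rows", "body": {
  "commands": [
    [0.63,2.96,0,0,0,0],
    [0.4,1.9,0,0,0,0.06],
    [0,0,0,0,0,0.12],
    [0,0,0,0,0,0.12],
    [0,0,0,0,0,0.12]
  ]
}}

```text
time: 6.37
tool_pos: [0.5204, 0.0451, 0.1825]
tcp_rot: [-0.983, -2.981, 0.001]
wrist_force: [0.0, -0.5, -2.1]
width: 0.273
grip_force: 49.7
```

>>> {"method": "play_rows", "body": {
  "commands": [
    [0,0,0,0,0,0.12],
    [0,0,0,0,0,0.12],
    [0,0,0,0,0,0.12],
    [0,0,0,0,0,0.12],
    [0,0,0,0,0,0.12]
  ]
}}

```text
time: 6.78
tool_pos: [0.5204, 0.0443, 0.1825]
tcp_rot: [-1.823, -2.556, 0.002]
wrist_force: [-0.2, -0.6, -2.2]
width: 0.273
grip_force: 49.6
```

>>> {"method": "play_rows", "body": {
  "commands": [
    [0,0,0,0,0,0.12],
    [0,0,0,0,0,0.12],
    [0,0,0,0,0,0.06],
    [0,0,0,0,0,0.04],
    [0,0,0,0,0,0]
  ]
}}

```text
time: 7.2
tool_pos: [0.5205, 0.0443, 0.1826]
tcp_rot: [-2.224, -2.217, 0.002]
wrist_force: [-0.8, -0.5, -2.6]
width: 0.277
grip_force: 49.6
```

```bash
python3 - <<'E'
from h import *
wi=optics.camera_info("wrist");s0=sensors.read_state();im=optics.read_camera("wrist");cv2.imwrite("pics/w2.png",im[:,:,::-1])
t=optics.read_camera("top");cv2.imwrite("pics/t2.png",t[:,:,::-1])
go((.522,.060,.1),tgt(0))
w=np.zeros((480,800,3),np.uint8);w[:,:430]=cv2.resize(im,None,fx=.67,fy=.67)[:322,:428].shape[0] and 0
a=cv2.resize(im,(480,360));b=cv2.resize(t[150:320,150:430],None,fx=2,fy=2)
w=np.zeros((560+144,800,3),np.uint8)
cv2.imwrite("pics/w2c.png",np.hstack([cv2.resize(im,(400,300)),cv2.resize(t[170:310,160:347],(400,300))])[:,:,::-1])
E
```

```text
q [0.037 0.013 1.98  0.    1.151 0.038] pos [0.521 0.044 0.183] t 7.3 w 0.2740176342354366 F [-0.329  0.219 -3.055] g 49.636622071266174
shift cm (old axes) [1.574 0.136 8.292] | (new axes) [1.574 0.123 8.292] | turn [-0.002 -0.    -0.001]
```

View pics/w2c.png

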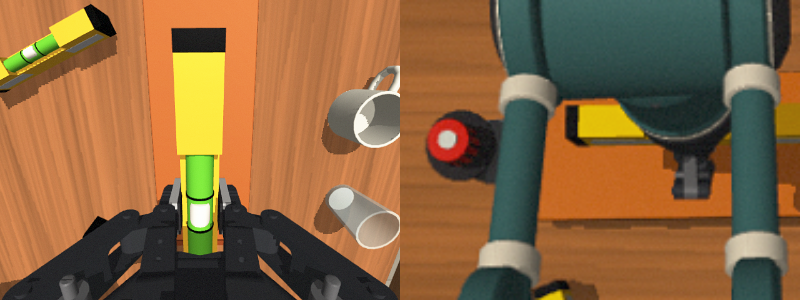

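The left half of the picture is the wrist view: the level is held over the board's centreline, running along it. The right half is the top view, with the level parallel to the board. I'll tilt to match the slope and lower it.

>>> {"method": "play_rows", "body": {
  "commands": [
    [0.5,0.1,2.0,0,0,0],
    [1.0,0.03,3.0,0,-0.02,0],
    [0.3,0,3.0,0,-0.021,0],
    [0,0,1.2,0,0,0],
    [0,0,0.3,0,0,0]
  ]
}}

```text
time: 7.72
tool_pos: [0.5195, 0.061, 0.0852]
tcp_rot: [2.204, 2.204, -0.054]
wrist_force: [-1.1, 0.8, -2.8]
width: 0.277
grip_force: 49.5
```

>>> {"method": "play_rows", "body": {
  "commands": [
    [0,0,0.2,0,0,0],
    [0,0,0.2,0,0,0],
    [0,0,0.2,0,0,0]
  ]
}}

```text
time: 7.97
tool_pos: [0.5247, 0.0605, 0.0846]
tcp_rot: [2.202, 2.196, -0.041]
wrist_force: [-0.3, -0.1, -2.1]
width: 0.274
grip_force: 49.5
```

```bash
python3 - <<'E'
from h import *
go((.522,.060,.076),tgt(0));s=sensors.read_state();print(s["joint_vel"],Ro.from_rotvec(s["tcp_rot"]).as_matrix())
E
```

```text
q [ 0.094  0.13   2.055 -0.05   0.957  0.126] pos [0.525 0.061 0.085] t 7.9667 w 0.2740808531031497 F [-0.282 -0.099 -2.127] g 49.485780000686646
shift cm (old axes) [-0.018 -0.269  0.859] | (new axes) [-0.052 -0.266  0.858] | turn [ 0.004  0.041 -0.002]
[-0.001  0.026  0.019 -0.002 -0.05   0.002] [[ 0.003  1.     0.003]
 [ 0.999 -0.002 -0.041]
 [-0.041  0.004 -0.999]]
```

>>> {"method": "play_rows", "body": {
  "commands": [
    [0,0,0,0,0,0],
    [0,0,0,0,0,0]
  ]
}}

```text
time: 8.13
tool_pos: [0.5238, 0.0605, 0.084]
tcp_rot: [2.202, 2.197, -0.043]
wrist_force: [0.5, 0.4, -1.5]
width: 0.278
grip_force: 49.5
```

>>> {"method": "play_rows", "body": {
  "commands": [
    [0,0,0.15,0,0,0],
    [0,0,0,0,0,0],
    [0,0,0,0,0,0]
  ]
}}

```text
time: 8.38
tool_pos: [0.5229, 0.0607, 0.0815]
tcp_rot: [2.203, 2.198, -0.045]
wrist_force: [0.7, -0.4, -2.0]
width: 0.276
grip_force: 49.5
```

>>> {"method": "play_rows", "body": {
  "commands": [
    [0,0,0.15,0,0,0],
    [0,0,0,0,0,0],
    [0,0,0,0,0,0]
  ]
}}

```text
time: 8.63
tool_pos: [0.5227, 0.0606, 0.0796]
tcp_rot: [2.203, 2.199, -0.046]
wrist_force: [-1.6, 0.1, -1.6]
width: 0.271
grip_force: 49.5
```

>>> {"method": "play_rows", "body": {
  "commands": [
    [0,0,0.15,0,0,0],
    [0,0,0,0,0,0],
    [0,0,0,0,0,0]
  ]
}}

```text
time: 8.88
tool_pos: [0.5231, 0.0607, 0.0784]
tcp_rot: [2.203, 2.198, -0.045]
wrist_force: [0.1, -0.6, -1.2]
width: 0.273
grip_force: 49.9
```

>>> {"method": "play_rows", "body": {
  "commands": [
    [0,0,0.15,0,0,0],
    [0,0,0,0,0,0],
    [0,0,0,0,0,0]
  ]
}}

```text
time: 9.13
tool_pos: [0.5235, 0.0609, 0.0774]
tcp_rot: [2.202, 2.198, -0.043]
wrist_force: [-0.2, 3.3, 2.6]
width: 0.273
grip_force: 50.2
```

>>> {"method": "play_rows", "body": {
  "commands": [
    [0,0,0.1,0,0,0],
    [0,0,0,0,0,0],
    [0,0,0,0,0,0]
  ]
}}

```text
time: 9.38
tool_pos: [0.5236, 0.0609, 0.0772]
tcp_rot: [2.203, 2.198, -0.043]
wrist_force: [-2.7, 3.4, 8.3]
width: 0.274
grip_force: 51.0
```

>>> {"method": "play_rows", "body": {
  "commands": [
    [0,0,0,0,0,0],
    [0,0,0,0,0,0],
    [0,0,0,0,0,0],
    [0,0,0,0,0,0],
    [0,0,0,0,0,0]
  ],
  "grip": 0.4
}}

```text
time: 9.8
tool_pos: [0.5226, 0.0603, 0.0754]
tcp_rot: [2.203, 2.199, -0.046]
wrist_force: [-0.2, -0.1, 0.8]
width: 0.596
grip_force: 0.0
```

>>> {"method": "play_rows", "body": {
  "commands": [
    [0,0,-2,0,0,0],
    [0,0,-4,0,0,0],
    [0,0,-4,0,0,0],
    [0,0,-3,0,0,0],
    [0,0,0,0,0,0]
  ],
  "grip": 0
}}

```text
time: 10.22
tool_pos: [0.5277, 0.0664, 0.2138]
tcp_rot: [2.197, 2.192, -0.029]
wrist_force: [0.5, 0.2, 0.1]
width: 0.996
grip_force: 0.0
```

```bash
cat > lv.py <<'E'
from h import *
import sys
def level(z=.112,slope=.041):
    wi=optics.camera_info("wrist");im=optics.read_camera("wrist");cv2.imwrite("pics/w3.png",im[:,:,::-1])
    for nm,m in(("g",hsv(im,(40,120,80),(75,255,255))),("y",hsv(im,(20,150,120),(33,255,255)))):
        for c in cv2.findContours(m,0,2)[0]:
            if cv2.contourArea(c)>200:
                b=cv2.boxPoints(cv2.minAreaRect(c));print(nm,cv2.contourArea(c),b.round(1).tolist(),plane(wi,b,z).round(3).tolist(),plane(wi,b,z).mean(0).round(4))
if __name__=="__main__": level(); go((.522,.06,.2),tgt(0))
E
python3 lv.py
```

```text
g 1843.0 [[302.0, 184.0], [322.0, 184.0], [322.0, 283.0], [302.0, 283.0]] [[0.516, 0.102, 0.112], [0.531, 0.102, 0.112], [0.531, 0.021, 0.112], [0.514, 0.021, 0.112]] [0.523 0.061 0.112]
g 1275.0 [[20.600000381469727, 117.80000305175781], [93.9000015258789, 78.80000305175781], [104.19999694824219, 98.19999694824219], [30.899999618530273, 137.10000610351562]] [[0.321, 0.15, 0.112], [0.378, 0.174, 0.112], [0.383, 0.162, 0.112], [0.325, 0.137, 0.112]] [0.352 0.156 0.112]
y 264.0 [[106.5999984741211, 464.79998779296875], [127.0, 424.0], [135.39999389648438, 428.20001220703125], [115.0, 469.0]] [[0.303, -0.195, 0.112], [0.338, -0.135, 0.112], [0.345, -0.141, 0.112], [0.31, -0.202, 0.112]] [ 0.324 -0.168  0.112]
y 801.0 [[479.70001220703125, 456.5], [494.1000061035156, 421.8999938964844], [523.5, 434.1000061035156], [509.0, 468.70001220703125]] [[0.698, -0.188, 0.112], [0.704, -0.138, 0.112], [0.739, -0.157, 0.112], [0.735, -0.209, 0.112]] [ 0.719 -0.173  0.112]
y 6941.5 [[294.0, 110.0], [329.0, 110.0], [329.0, 338.0], [294.0, 338.0]] [[0.511, 0.153, 0.112], [0.535, 0.153, 0.112], [0.537, -0.033, 0.112], [0.506, -0.033, 0.112]] [0.522 0.06  0.112]
y 6277.5 [[-17.5, 125.30000305175781], [152.0, 37.5], [174.0, 80.0], [4.599999904632568, 167.8000030517578]] [[0.292, 0.146, 0.112], [0.421, 0.198, 0.112], [0.432, 0.173, 0.112], [0.299, 0.116, 0.112]] [0.361 0.158 0.112]
q [ 0.105  0.002  1.939 -0.044  1.196  0.123] pos [0.526 0.066 0.21 ] t 10.2667 w 1.0006535446354254 F [-0.242  0.464 -0.51 ] g 0.0
shift cm (old axes) [-0.571 -0.417  1.062] | (new axes) [-0.613 -0.409  1.042] | turn [ 0.009  0.04  -0.002]
```

View pics/w3.png

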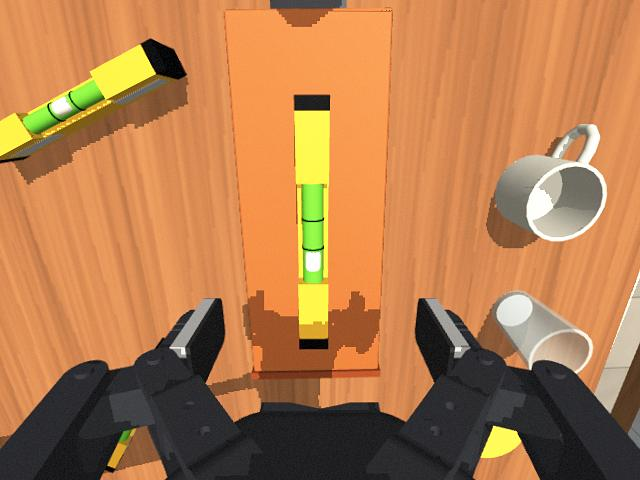

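The wrist view shows the level flat along the board's middle: vial centre at (312,234), bubble at (313,262), towards the hinge end. That puts the slope at about 0.054. I'll turn 90° so both fingertips press evenly either side of the vial.

>>> {"method": "play_rows", "body": {
  "commands": [
    [0,0,0,0,-0.012,0],
    [0,0,0,0,0,-0.12],
    [0,0,0,0,0,-0.12],
    [0,0,0,0,0,-0.12],
    [0,0,0,0,0,-0.12]
  ]
}}

```text
time: 10.68
tool_pos: [0.521, 0.0656, 0.2026]
tcp_rot: [1.612, 2.668, -0.076]
wrist_force: [-0.3, -0.1, 1.3]
width: 1.0
grip_force: 0.0
```

>>> {"method": "play_rows", "body": {
  "commands": [
    [0,0,0,0,0,-0.12],
    [0,0,0,0,0,-0.12],
    [0,0,0,0,0,-0.12],
    [0,0,0,0,0,-0.12],
    [0,0,0,0,0,-0.12]
  ]
}}

```text
time: 11.1
tool_pos: [0.521, 0.0656, 0.2025]
tcp_rot: [0.755, 3.04, -0.084]
wrist_force: [-0.2, -0.5, -0.5]
width: 1.001
grip_force: 0.0
```

>>> {"method": "play_rows", "body": {
  "commands": [
    [0,0,0,0,0,-0.12],
    [0,0,0,0,0,-0.12],
    [0,0,0,0,0,-0.12],
    [0,0,0,0,0,-0.12],
    [0,0,0,0,0,-0.01]
  ]
}}

```text
time: 11.52
tool_pos: [0.5211, 0.0656, 0.2027]
tcp_rot: [0.001, -3.135, 0.085]
wrist_force: [-0.3, -0.0, 0.1]
width: 1.0
grip_force: 0.0
```

```bash
python3 - <<'E'
from h import *
import lv; lv.level()
s=sensors.read_state();print(s["time"],s["q"],s["tool_pos"],Ro.from_rotvec(s["tcp_rot"]).as_matrix())
wi=optics.camera_info("wrist");im=cv2.imread("pics/w3.png")[:,:,::-1].copy()
m=hsv(im,(0,0,190),(179,70,255));d=hsv(im,(0,0,0),(179,255,70))
for nm,k in(("w",m),("d",d)):
    for c in cv2.findContours(k,0,2)[0]:
        a=cv2.contourArea(c);M=c.reshape(-1,2).mean(0);P=plane(wi,[M],.112)[0]
        if a>4 and abs(P[0]-.522)<.02 and abs(P[1]-.06)<.1:print(nm,a,M,P)
E
```

```text
g 725.0 [[340.0, 252.0], [340.70001220703125, 231.10000610351562], [378.5, 232.39999389648438], [377.70001220703125, 253.3000030517578]] [[0.529, 0.075, 0.112], [0.513, 0.075, 0.112], [0.513, 0.103, 0.112], [0.529, 0.103, 0.112]] [0.521 0.089 0.112]
g 558.0 [[310.0, 232.0], [339.0, 232.0], [339.0, 252.0], [310.0, 252.0]] [[0.514, 0.053, 0.112], [0.513, 0.074, 0.112], [0.529, 0.075, 0.112], [0.529, 0.053, 0.112]] [0.521 0.064 0.112]
g 387.5 [[270.0, 232.0], [307.0, 232.0], [307.0, 252.0], [270.0, 252.0]] [[0.514, 0.023, 0.112], [0.514, 0.051, 0.112], [0.529, 0.05, 0.112], [0.53, 0.022, 0.112]] [0.522 0.037 0.112]
y 10192.0 [[200.0, 262.0], [200.0, 216.0], [448.0, 216.0], [448.0, 262.0]] [[0.54, -0.033, 0.112], [0.503, -0.029, 0.112], [0.5, 0.152, 0.112], [0.535, 0.156, 0.112]] [0.519 0.061 0.112]
y 3683.5 [[436.20001220703125, 0.20000000298023224], [490.1000061035156, -15.199999809265137], [511.79998779296875, 60.900001525878906], [457.8999938964844, 76.30000305175781]] [[0.366, 0.13, 0.112], [0.358, 0.161, 0.112], [0.399, 0.18, 0.112], [0.409, 0.148, 0.112]] [0.383 0.155 0.112]
11.5667 [ 0.113  0.009  1.946 -0.057  1.198 -1.433] [0.521 0.066 0.203] [[-1.     0.004 -0.005]
 [ 0.004  0.999 -0.054]
 [ 0.004 -0.054 -0.999]]
w 281.5 [294.35 242.65] [0.522 0.041 0.112]
d 11.5 [339.444 243.778] [0.523 0.075 0.112]
d 21.0 [308.5 242.5] [0.522 0.052 0.112]
d 504.0 [448.865 237.327] [0.517 0.154 0.112]
d 527.5 [197.806 234.25 ] [ 0.517 -0.033  0.112]
```

>>> {"method": "play_rows", "body": {
  "commands": [
    [-0.1,0.1,2.5,0,0,0],
    [0,0,3.0,0,0,0],
    [0,0,2.0,0,0,0],
    [0,0,0.7,0,0,0],
    [0,0,0,0,0,0]
  ]
}}

```text
time: 11.98
tool_pos: [0.521, 0.0621, 0.1203]
tcp_rot: [-0.008, -3.134, 0.084]
wrist_force: [0.4, 0.1, -0.2]
width: 0.998
grip_force: 0.0
```

>>> {"method": "play_rows", "body": {
  "commands": [
    [0,0,0.2,0,0,0],
    [0,0,0.2,0,0,0],
    [0,0,0.1,0,0,0],
    [0,0,0,0,0,0]
  ]
}}

```text
time: 12.32
tool_pos: [0.5247, 0.0623, 0.1198]
tcp_rot: [0.005, 3.138, -0.083]
wrist_force: [-0.6, 0.3, -0.6]
width: 0.999
grip_force: 0.0
```

>>> {"method": "play_rows", "body": {
  "commands": [
    [0,0,0.2,0,0,0],
    [0,0,0.1,0,0,0],
    [0,0,0.1,0,0,0],
    [0,0,0,0,0,0]
  ]
}}

```text
time: 12.65
tool_pos: [0.5237, 0.062, 0.1146]
tcp_rot: [-0.004, -3.14, 0.083]
wrist_force: [1.1, -1.1, 0.1]
width: 1.001
grip_force: 0.0
```

>>> {"method": "play_rows", "body": {
  "commands": [
    [0,0,0.1,0,0,0],
    [0,0,0.1,0,0,0],
    [0,0,0.1,0,0,0],
    [0,0,0,0,0,0],
    [0,0,0,0,0,0]
  ]
}}

```text
time: 13.07
tool_pos: [0.5237, 0.0618, 0.1116]
tcp_rot: [-0.004, -3.14, 0.083]
wrist_force: [-0.1, -0.1, 0.2]
width: 1.003
grip_force: 0.0
```

>>> {"method": "play_rows", "body": {
  "commands": [
    [0,0,0.1,0,0,0],
    [0,0,0.1,0,0,0],
    [0,0,0,0,0,0],
    [0,0,0,0,0,0]
  ]
}}

```text
time: 13.4
tool_pos: [0.5238, 0.0617, 0.1096]
tcp_rot: [-0.004, -3.14, 0.083]
wrist_force: [0.4, -0.0, -0.1]
width: 0.998
grip_force: 0.0
```

>>> {"method": "play_rows", "body": {
  "commands": [
    [0,0,0.1,0,0,0],
    [0,0,0.1,0,0,0],
    [0,0,0,0,0,0],
    [0,0,0,0,0,0]
  ]
}}

```text
time: 13.73
tool_pos: [0.5238, 0.0616, 0.1076]
tcp_rot: [-0.004, -3.14, 0.083]
wrist_force: [0.8, -0.2, -0.3]
width: 1.0
grip_force: 0.0
```

>>> {"method": "play_rows", "body": {
  "commands": [
    [0,0,0.1,0,0,0],
    [0,0,0.1,0,0,0],
    [0,0,0.1,0,0,0],
    [0,0,0,0,0,0],
    [0,0,0,0,0,0]
  ]
}}

```text
time: 14.15
tool_pos: [0.5238, 0.0614, 0.1046]
tcp_rot: [-0.004, -3.14, 0.083]
wrist_force: [0.0, 0.1, 0.2]
width: 0.998
grip_force: 0.0
```

>>> {"method": "play_rows", "body": {
  "commands": [
    [0,0,0.1,0,0,0],
    [0,0,0.1,0,0,0],
    [0,0,0,0,0,0],
    [0,0,0,0,0,0]
  ]
}}

```text
time: 14.48
tool_pos: [0.5238, 0.0613, 0.1026]
tcp_rot: [-0.004, -3.14, 0.083]
wrist_force: [-0.8, -0.0, 0.9]
width: 1.001
grip_force: 0.0
```

>>> {"method": "play_rows", "body": {
  "commands": [
    [0,0,0.1,0,0,0],
    [0,0,0.1,0,0,0],
    [0,0,0,0,0,0],
    [0,0,0,0,0,0]
  ]
}}

```text
time: 14.82
tool_pos: [0.5244, 0.0613, 0.1021]
tcp_rot: [0.004, 3.14, -0.083]
wrist_force: [-3.0, -0.0, 8.1]
width: 0.998
grip_force: 3.7
```

>>> {"method": "play_rows", "body": {
  "commands": [
    [0,0,0.1,0,0,0],
    [0,0,0,0,0,0],
    [0,0,0,0,0,0]
  ]
}}

```text
time: 15.07
tool_pos: [0.5248, 0.0613, 0.1022]
tcp_rot: [0.005, 3.139, -0.083]
wrist_force: [-5.7, 0.4, 12.6]
width: 1.001
grip_force: 6.2
```

>>> {"method": "play_rows", "body": {
  "commands": [
    [0.06,0,0.1,0,0,0],
    [0.04,0,0.1,0,0,0],
    [0,0,0,0,0,0],
    [0,0,0,0,0,0]
  ]
}}

```text
time: 15.4
tool_pos: [0.5249, 0.0614, 0.102]
tcp_rot: [0.004, 3.137, -0.083]
wrist_force: [-5.6, 0.2, 20.9]
width: 1.004
grip_force: 10.4
```

>>> {"method": "play_rows", "body": {
  "commands": [
    [0,0,0,0,0,0],
    [0,0,0,0,0,0],
    [0,0,0,0,0,0],
    [0,0,0,0,0,0]
  ]
}}

```text
time: 15.73
tool_pos: [0.5249, 0.0614, 0.1021]
tcp_rot: [0.004, 3.136, -0.083]
wrist_force: [-7.0, 1.1, 20.9]
width: 0.997
grip_force: 10.4
```

>>> {"method": "play_rows", "body": {
  "commands": [
    [0.04,0,0.1,0,0,0],
    [0,0,0,0,0,0],
    [0,0,0,0,0,0],
    [0,0,0,0,0,0]
  ]
}}

```text
time: 16.07
tool_pos: [0.525, 0.0614, 0.1018]
tcp_rot: [0.004, 3.136, -0.083]
wrist_force: [-7.8, 1.7, 23.8]
width: 1.003
grip_force: 12.0
```

>>> {"method": "play_rows", "body": {
  "commands": [
    [0,0,-0.5,0,0,0],
    [0,0,-1.0,0,0,0],
    [0,0,-3,0,0,0],
    [0,0,-3,0,0,0],
    [0,0,-2,0,0,0]
  ]
}}

```text
time: 16.48
tool_pos: [0.5232, 0.0662, 0.1942]
tcp_rot: [0.004, 3.139, -0.083]
wrist_force: [0.8, 0.1, 0.2]
width: 1.0
grip_force: 0.0
```

>>> {"method": "play_rows", "body": {
  "commands": [
    [0,0,0,0,0,0],
    [0,0,0,0,0,0],
    [0,0,0,0,0,0]
  ]
}}

```text
time: 16.73
tool_pos: [0.5218, 0.066, 0.1909]
tcp_rot: [-0.004, -3.139, 0.083]
wrist_force: [1.4, -0.1, -1.1]
width: 1.001
grip_force: 0.0
```

```bash
cat > bub.py <<'E'
from h import *
import lv
def bub():
    wi=optics.camera_info("wrist");im=optics.read_camera("wrist");cv2.imwrite("pics/w3.png",im[:,:,::-1])
    for nm,k in(("w",hsv(im,(0,0,190),(179,70,255))),("d",hsv(im,(0,0,0),(179,255,70)))):
        for c in cv2.findContours(k,0,2)[0]:
            a=cv2.contourArea(c);M=c.reshape(-1,2).mean(0);P=plane(wi,[M],.112)[0]
            if a>4 and abs(P[0]-.522)<.02 and abs(P[1]-.06)<.1:print(nm,a,M,P)
if __name__=="__main__":
    bub();im=cv2.imread("pics/w3.png")[:,:,::-1].copy();wi=optics.camera_info("wrist")
    a=hsv(im,(0,150,90),(4,255,255))|hsv(im,(174,150,90),(179,255,255))
    for c in cv2.findContours(a,0,2)[0]:
        if cv2.contourArea(c)>50:print("red",cv2.contourArea(c),cv2.minEnclosingCircle(c),plane(wi,[cv2.minEnclosingCircle(c)[0]],.126))
    s=sensors.read_state();go((.522,.2683,.2),tgt(np.pi/2));print(Ro.from_rotvec(s["tcp_rot"]).as_matrix())
E
python3 bub.py
```

```text
w 306.0 [292.    249.857] [0.525 0.041 0.112]
w 5.0 [403.5 226.5] [0.506 0.119 0.112]
d 22.0 [306.5 246. ] [0.522 0.052 0.112]
d 579.0 [190.878 238.171] [ 0.517 -0.032  0.112]
d 565.0 [453.157 239.765] [0.515 0.154 0.112]
red 2033.5 ((610.1774291992188, 253.5), 38.483741760253906) [[0.518 0.251 0.126]]
q [ 0.113  0.019  1.961 -0.057  1.171 -1.432] pos [0.521 0.066 0.19 ] t 16.7833 w 0.9966506401952286 F [ 0.508 -0.821 -0.293] g 0.0
shift cm (old axes) [-0.006 20.159 -2.066] | (new axes) [-0.066 20.24  -0.988] | turn [-0.053 -0.003 -0.003]
[[-1.     0.003 -0.003]
 [ 0.003  0.999 -0.053]
 [ 0.003 -0.053 -0.999]]
```

>>> {"method": "play_rows", "body": {
  "commands": [
    [0,0,0,-0.053,-0.003,0],
    [-0.02,3.2,0,0,0,0],
    [-0.02,3.6,0,0,0,0],
    [-0.02,3.6,0,0,0,0],
    [0,3.6,0,0,0,0]
  ]
}}

```text
time: 17.2
tool_pos: [0.5223, 0.2064, 0.1895]
tcp_rot: [-0.007, -3.141, 0.002]
wrist_force: [-0.3, -0.7, -0.1]
width: 1.002
grip_force: 0.0
```

>>> {"method": "play_rows", "body": {
  "commands": [
    [0,3.6,0,0,0,0],
    [0,2.64,0,0,0,0],
    [0,0,0,0,0,0],
    [0,0,0,0,0,0],
    [0,0,0,0,0,0]
  ]
}}

```text
time: 17.62
tool_pos: [0.5226, 0.2676, 0.1899]
tcp_rot: [0.003, 3.141, -0.003]
wrist_force: [0.0, -0.1, -0.1]
width: 0.999
grip_force: 0.0
```

```bash
python3 - <<'E'
from h import *
wi=optics.camera_info("wrist");im=optics.read_camera("wrist");cv2.imwrite("pics/w5.png",im[:,:,::-1])
a=hsv(im,(0,150,60),(4,255,255))|hsv(im,(174,150,60),(179,255,255))
for c in cv2.findContours(a,0,2)[0]:
    if cv2.contourArea(c)>50:print("red",cv2.contourArea(c),cv2.minEnclosingCircle(c),plane(wi,[cv2.minEnclosingCircle(c)[0]],.126))
for c in cv2.findContours(hsv(im,(0,0,190),(179,70,255)),0,2)[0]:
    if cv2.contourArea(c)>50:print("white",cv2.contourArea(c),cv2.minEnclosingCircle(c),plane(wi,[cv2.minEnclosingCircle(c)[0]],.126))
go((.522,.2683,.097),tgt(np.pi/2))
E
```

```text
red 2568.5 ((321.3787536621094, 244.04498291015625), 32.133243560791016) [[0.516 0.268 0.126]]
white 303.0 ((139.36956787109375, 449.0072326660156), 22.923233032226562) [[0.7   0.114 0.126]]
white 306.5 ((13.5, 431.0), 20.934520721435547) [[0.683 0.007 0.126]]
white 118.5 ((41.0, 398.5), 12.419842720031738) [[0.647 0.042 0.126]]
white 192.5 ((8.0, 248.0), 10.63024616241455) [[0.518 0.054 0.126]]
white 231.0 ((639.0, 216.0), 31.000099182128906) [[0.496 0.477 0.126]]
q [ 0.431  0.129  1.842 -0.002  1.171 -1.136] pos [0.523 0.267 0.19 ] t 17.6667 w 0.9992104465529089 F [-1.686 -0.548 -0.596] g 0.0
shift cm (old axes) [0.098 0.123 9.324] | (new axes) [0.09  0.109 9.324] | turn [-0.002  0.001 -0.003]
```

>>> {"method": "play_rows", "body": {
  "commands": [
    [0.08,0.08,2.5,0,0,0],
    [0,0,3.0,0,0,0],
    [0,0,2.4,0,0,0],
    [0,0,1.0,0,0,0],
    [0,0,0.4,0,0,0]
  ]
}}

```text
time: 18.08
tool_pos: [0.5213, 0.267, 0.0958]
tcp_rot: [-0.007, -3.14, 0.004]
wrist_force: [-0.3, -0.3, 0.6]
width: 0.997
grip_force: 0.0
```

>>> {"method": "play_rows", "body": {
  "commands": [
    [0,0,0,0,0,0],
    [0,0,0,0,0,0],
    [0,0,0,0,0,0],
    [0,0,0,0,0,0],
    [0,0,0,0,0,0]
  ],
  "grip": 1,
  "force": 70
}}

```text
time: 18.5
tool_pos: [0.5244, 0.2691, 0.1003]
tcp_rot: [0.004, 3.136, 0.0]
wrist_force: [1.5, -3.4, 1.5]
width: 0.426
grip_force: 69.5
```

>>> {"method": "play_rows", "body": {
  "commands": [
    [0,0,0,0,0,0],
    [0,0,0,0,0,0],
    [0,0,0,0,0,0],
    [0,0,0,0,0,0]
  ]
}}

```text
time: 18.83
tool_pos: [0.5244, 0.2692, 0.0995]
tcp_rot: [0.004, 3.136, 0.0]
wrist_force: [3.0, -4.4, 3.3]
width: 0.425
grip_force: 69.6
```

>>> {"method": "play_rows", "body": {
  "commands": [
    [0,0,0.2,0,0,0],
    [0,0,0.2,0,0,0],
    [0,0,0.2,0,0,0],
    [0,0,0,0,0,0],
    [0,0,0,0,0,0]
  ]
}}

```text
time: 19.25
tool_pos: [0.5244, 0.2691, 0.0939]
tcp_rot: [0.004, 3.136, -0.0]
wrist_force: [2.0, -4.1, 7.0]
width: 0.424
grip_force: 69.9
```

>>> {"method": "play_rows", "body": {
  "commands": [
    [0,0,0.2,0,0,0],
    [0,0,0.2,0,0,0],
    [0,0,0,0,0,0],
    [0,0,0,0,0,0]
  ]
}}

```text
time: 19.58
tool_pos: [0.5246, 0.2692, 0.0931]
tcp_rot: [0.004, 3.136, -0.0]
wrist_force: [-4.3, -8.2, 23.2]
width: 0.422
grip_force: 72.4
```

>>> {"method": "play_rows", "body": {
  "commands": [
    [0,0,0.1,0,0,0],
    [0,0,0.1,0,0,0],
    [0,0,0,0,0,0],
    [0,0,0,0,0,0]
  ]
}}

```text
time: 19.92
tool_pos: [0.5247, 0.2692, 0.0929]
tcp_rot: [0.004, 3.136, 0.0]
wrist_force: [-9.0, -9.9, 32.5]
width: 0.423
grip_force: 73.0
```

>>> {"method": "play_rows", "body": {
  "commands": [
    [0.15,-0.15,-0.2,0,0,0],
    [0,0,0,0,0,0.05],
    [0,0,0,0,0,0.08],
    [0,0,0,0,0,0.08],
    [0,0,0,0,0,0.08]
  ]
}}

```text
time: 20.33
tool_pos: [0.5244, 0.2681, 0.0931]
tcp_rot: [0.461, 3.099, 0.003]
wrist_force: [-0.9, -8.0, 20.0]
width: 0.42
grip_force: 71.5
```

```bash
cat > sc.py <<'E'
from h import *
def bubble(n,show=False):
    si=optics.camera_info("scene");im=optics.read_camera("scene");cv2.imwrite(f"pics/{n}.png",im[:,:,::-1])
    R,t,K,k=si["R"],si["t"],si["mtx"],si["k1"]
    P,_=cv2.projectPoints(np.array([[.522,.061,.115],[.522,.0,.115],[.522,.12,.115]]),cv2.Rodrigues(R)[0],t,K,np.array([k,0,0,0,0.]));P=P.reshape(-1,2)
    s=sensors.read_state();x,y=P[0].astype(int)
    c=im[y-25:y+25,x-33:x+33];cv2.imwrite(f"pics/{n}c.png",cv2.resize(c,None,fx=10,fy=10,interpolation=cv2.INTER_CUBIC)[:,:,::-1])
    m=np.zeros(im.shape[:2],np.uint8);m[y-30:y+30,x-40:x+40]=255
    for nm,k2 in(("g",hsv(im,(40,120,60),(75,255,255))),("w",hsv(im,(0,0,150),(179,90,255)))):
        for q in cv2.findContours(k2&m,0,2)[0]:
            if cv2.contourArea(q)>3:
                M=cv2.moments(q);u=[M["m10"]/M["m00"],M["m01"]/M["m00"]];b=cv2.boxPoints(cv2.minAreaRect(q))
                print(nm,cv2.contourArea(q),np.round(u,1),plane(si,[u],.115)[0],"y range",plane(si,b,.115)[:,1].min().round(4),plane(si,b,.115)[:,1].max().round(4))
    R=Ro.from_rotvec(s["tcp_rot"]).as_matrix();print("t",s["time"],"pos",s["tool_pos"],"F",s["wrist_force"],"T",s["torque"],"yaw",np.arctan2(R[1,1],R[0,1]),"q",s["q"],"tilt",R[:,2])
if __name__=="__main__":
    import sys;bubble(sys.argv[1])
E
python3 sc.py s1
```

```text
g 279.0 [356.  242.3] [0.531 0.069 0.115] y range 0.0219 0.106
w 31.0 [344.7 233.5] [0.525 0.041 0.115] y range 0.0324 0.0507
t 20.3833 pos [0.524 0.268 0.093] F [-0.7   -8.525 19.442] T [-1.184  0.244 -0.588] yaw 1.2704102681297529 q [ 0.432  0.221  1.928 -0.003  0.985 -0.837] tilt [ 0.009  0.001 -1.   ]
```

View pics/s1c.png

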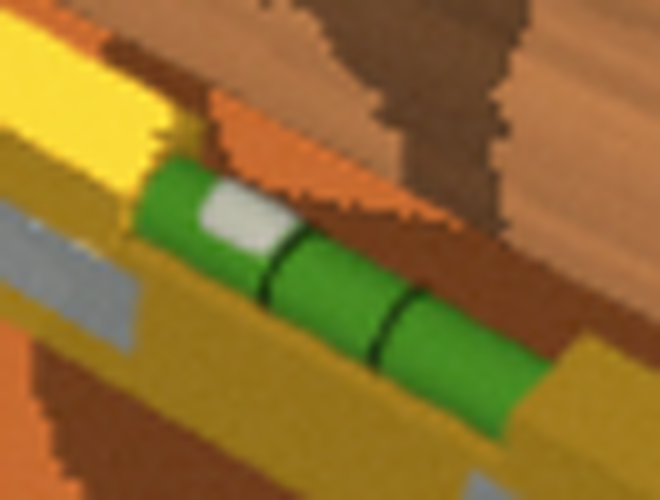

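The scene crop shows the vial with its lines at about (285,265) and (395,325) in the crop. The bubble is at (250,215), still hinge-side of the lines. Turning on.

>>> {"method": "play_rows", "body": {
  "commands": [
    [0,-0.05,0,0,0,0.09],
    [0,0,0,0,0,0.09],
    [0,0,0,0,0,0.09],
    [0,0,0,0,0,0.09],
    [0,0,0,0,0,0.09]
  ]
}}

```text
time: 20.8
tool_pos: [0.5236, 0.2667, 0.0931]
tcp_rot: [1.142, 2.919, 0.003]
wrist_force: [-4.0, -10.4, 22.8]
width: 0.422
grip_force: 72.0
```

>>> {"method": "play_rows", "body": {
  "commands": [
    [0,0,0,0,0,0.09],
    [0,0,0,0,0,0.09],
    [0,0,0,0,0,0.09],
    [0,0,0,0,0,0.09],
    [0,0,0,0,0,0.09]
  ]
}}

```text
time: 21.22
tool_pos: [0.5224, 0.2658, 0.093]
tcp_rot: [1.765, 2.592, 0.0]
wrist_force: [-7.1, -12.6, 25.9]
width: 0.422
grip_force: 72.0
```

>>> {"method": "play_rows", "body": {
  "commands": [
    [0,0,0,0,0,0.05],
    [0,0,0,0,0,0],
    [0,0,0,0,0,0],
    [0,0,0,0,0,0],
    [0,0,0,0,0,0]
  ]
}}

```text
time: 21.63
tool_pos: [0.5222, 0.2657, 0.093]
tcp_rot: [1.825, 2.551, 0.0]
wrist_force: [-5.3, -12.7, 25.7]
width: 0.417
grip_force: 72.4
```

>>> {"method": "play_rows", "body": {
  "commands": [
    [0,0,0,0,0,0],
    [0,0,0,0,0,0],
    [0,0,0,0,0,0],
    [0,0,0,0,0,0],
    [0,0,0,0,0,0]
  ]
}}

```text
time: 22.05
tool_pos: [0.5222, 0.2657, 0.093]
tcp_rot: [1.825, 2.551, 0.0]
wrist_force: [-6.8, -12.9, 26.3]
width: 0.421
grip_force: 72.4
```

>>> {"method": "play_rows", "body": {
  "commands": [
    [0,0,0,0,0,0],
    [0,0,0,0,0,0],
    [0,0,0,0,0,0],
    [0,0,0,0,0,0],
    [0,0,0,0,0,0]
  ]
}}

```text
time: 22.47
tool_pos: [0.5222, 0.2657, 0.093]
tcp_rot: [1.825, 2.551, 0.0]
wrist_force: [-7.5, -13.3, 25.7]
width: 0.421
grip_force: 72.4
```

>>> {"method": "play_rows", "body": {
  "commands": [
    [0,0,0,0,0,0],
    [0,0,0,0,0,0],
    [0,0,0,0,0,0],
    [0,0,0,0,0,0],
    [0,0,0,0,0,0]
  ]
}}

```text
time: 22.88
tool_pos: [0.5222, 0.2657, 0.093]
tcp_rot: [1.825, 2.551, 0.0]
wrist_force: [-7.1, -13.0, 25.6]
width: 0.426
grip_force: 72.4
```

>>> {"method": "play_rows", "body": {
  "commands": [
    [0,0,0,0,0,0],
    [0,0,0,0,0,0],
    [0,0,0,0,0,0],
    [0,0,0,0,0,0],
    [0,0,0,0,0,0]
  ]
}}

```text
time: 23.3
tool_pos: [0.5222, 0.2657, 0.093]
tcp_rot: [1.825, 2.551, 0.0]
wrist_force: [-7.0, -12.7, 25.1]
width: 0.421
grip_force: 72.4
```

```bash
python3 sc.py s2
```

```text
g 280.5 [353.6 238.7] [0.526 0.061 0.115] y range 0.0173 0.1013
w 32.5 [353.3 235.9] [0.52  0.057 0.115] y range 0.0472 0.0661
t 23.35 pos [0.522 0.266 0.093] F [ -7.121 -13.192  24.438] T [-2.045  1.179 -0.093] yaw 0.32857529414830405 q [ 0.431  0.219  1.93  -0.005  0.99   0.105] tilt [ 0.004 -0.003 -1.   ]
```

View pics/s2c.png

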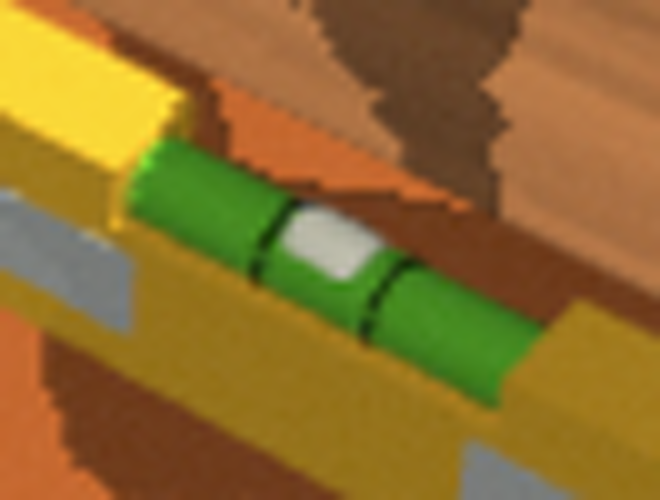

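The bubble is now between the two black lines (crop lines about x 275 and 390, bubble about x 333). I'll measure along the vial with an intensity profile.

```bash
cat > prof.py <<'E'
from h import *
import sys
from scipy.ndimage import map_coordinates
def prof(n):
    si=optics.camera_info("scene");im=cv2.imread(f"pics/{n}.png").astype(float)
    x0s=np.arange(.508,.534,.002);ys=np.arange(.02,.105,.0005)
    best=[]
    for x0 in x0s:
        X=np.c_[np.full(ys.size,x0),ys,np.full(ys.size,.115)]
        P=cv2.projectPoints(X,cv2.Rodrigues(si["R"])[0],si["t"],si["mtx"],np.array([si["k1"],0,0,0,0.]))[0].reshape(-1,2)
        b,g,r=[map_coordinates(im[:,:,c],[P[:,1],P[:,0]],order=1) for c in range(3)]
        w=np.clip((r+b)/2-60,0,None)*(g>120); 
        i=np.where((r>110)&(b>90))[0]
        d=[(j,g[j]) for j in range(2,ys.size-2) if g[j]==g[j-4:j+5].min() and g[j]<95]
        if len(i)>5: print(f"{x0:.3f} bubble {ys[i[0]]:.4f}..{ys[i[-1]]:.4f} mid {(ys[i[0]]+ys[i[-1]])/2:.4f} cm {np.sum(w*ys)/np.sum(w):.4f} dark",[(round(ys[j],4),int(v)) for j,v in d])
prof(sys.argv[1])
E
python3 prof.py s2; echo; python3 prof.py s1
```

```text
Traceback (most recent call last):
  File "prof.py", line 16, in <module>
    prof(sys.argv[1])
    ~~~~^^^^^^^^^^^^^
  File "prof.py", line 14, in prof
    d=[(j,g[j]) for j in range(2,ys.size-2) if g[j]==g[j-4:j+5].min() and g[j]<95]
                                                     ~~~~~~~~~~~~~~^^
ValueError: zero-size array to reduction operation minimum which has no identity
Traceback (most recent call last):
  File "prof.py", line 16, in <module>
    prof(sys.argv[1])
    ~~~~^^^^^^^^^^^^^
  File "prof.py", line 14, in prof
    d=[(j,g[j]) for j in range(2,ys.size-2) if g[j]==g[j-4:j+5].min() and g[j]<95]
                                                     ~~~~~~~~~~~~~~^^
ValueError: zero-size array to reduction operation minimum which has no identity
```

```bash
sed -i 's/range(2,ys.size-2)/range(5,ys.size-5)/' prof.py; python3 prof.py s2; echo; python3 prof.py s1
```

```text
0.514 bubble 0.0505..0.0630 mid 0.0568 cm 0.0642 dark [(np.float64(0.0245), 77), (np.float64(0.0285), 75), (np.float64(0.0325), 78), (np.float64(0.037), 77), (np.float64(0.041), 78), (np.float64(0.046), 64), (np.float64(0.0705), 54), (np.float64(0.0775), 72), (np.float64(0.0815), 71), (np.float64(0.0855), 74), (np.float64(0.0895), 69), (np.float64(0.0935), 71), (np.float64(0.097), 70)]
0.516 bubble 0.0490..0.0645 mid 0.0568 cm 0.0619 dark [(np.float64(0.0465), 48), (np.float64(0.0705), 54)]
0.518 bubble 0.0485..0.0645 mid 0.0565 cm 0.0615 dark [(np.float64(0.046), 73), (np.float64(0.0695), 75)]
0.520 bubble 0.0485..0.0645 mid 0.0565 cm 0.0614 dark [(np.float64(0.047), 80), (np.float64(0.07), 75)]
0.522 bubble 0.0490..0.0645 mid 0.0568 cm 0.0616 dark [(np.float64(0.047), 74), (np.float64(0.07), 85)]
0.524 bubble 0.0500..0.0645 mid 0.0573 cm 0.0620 dark [(np.float64(0.048), 75), (np.float64(0.071), 86)]
0.526 bubble 0.0520..0.0640 mid 0.0580 cm 0.0649 dark [(np.float64(0.0475), 72), (np.float64(0.0705), 76)]

0.518 bubble 0.0340..0.0475 mid 0.0408 cm 0.0378 dark [(np.float64(0.0315), 8
[... 345 characters left out ...]
64(0.0665), 92), (np.float64(0.0745), 59), (np.float64(0.0825), 80), (np.float64(0.0895), 72), (np.float64(0.0935), 71), (np.float64(0.097), 69), (np.float64(0.101), 66)]
0.522 bubble 0.0330..0.0495 mid 0.0413 cm 0.0398 dark [(np.float64(0.0515), 73), (np.float64(0.0755), 69)]
0.524 bubble 0.0335..0.0495 mid 0.0415 cm 0.0408 dark [(np.float64(0.052), 72), (np.float64(0.075), 78)]
0.526 bubble 0.0340..0.0495 mid 0.0418 cm 0.0409 dark [(np.float64(0.0515), 77), (np.float64(0.075), 83)]
0.528 bubble 0.0350..0.0495 mid 0.0423 cm 0.0406 dark [(np.float64(0.052), 86), (np.float64(0.0755), 70)]
0.530 bubble 0.0365..0.0485 mid 0.0425 cm 0.0396 dark [(np.float64(0.052), 80), (np.float64(0.0755), 88)]
```

>>> {"method": "play_rows", "body": {
  "commands": [
    [-0.14,-0.05,0,0,0,0.05],
    [0,0,0,0,0,0.055],
    [0,0,0,0,0,0],
    [0,0,0,0,0,0],
    [0,0,0,0,0,0]
  ]
}}

```text
time: 23.77
tool_pos: [0.5219, 0.2655, 0.093]
tcp_rot: [1.958, 2.452, 0.003]
wrist_force: [-7.6, -9.0, 25.0]
width: 0.424
grip_force: 72.3
```

>>> {"method": "play_rows", "body": {
  "commands": [
    [0,0,0,0,0,0],
    [0,0,0,0,0,0],
    [0,0,0,0,0,0],
    [0,0,0,0,0,0],
    [0,0,0,0,0,0]
  ]
}}

```text
time: 24.18
tool_pos: [0.5219, 0.2655, 0.093]
tcp_rot: [1.958, 2.452, 0.003]
wrist_force: [-7.0, -8.5, 24.5]
width: 0.422
grip_force: 72.3
```

>>> {"method": "play_rows", "body": {
  "commands": [
    [0,0,0,0,0,0],
    [0,0,0,0,0,0],
    [0,0,0,0,0,0],
    [0,0,0,0,0,0],
    [0,0,0,0,0,0]
  ]
}}

```text
time: 24.6
tool_pos: [0.5219, 0.2655, 0.093]
tcp_rot: [1.958, 2.452, 0.003]
wrist_force: [-7.5, -8.6, 25.5]
width: 0.427
grip_force: 72.3
```

>>> {"method": "play_rows", "body": {
  "commands": [
    [0,0,0,0,0,0],
    [0,0,0,0,0,0],
    [0,0,0,0,0,0],
    [0,0,0,0,0,0],
    [0,0,0,0,0,0]
  ]
}}

```text
time: 25.02
tool_pos: [0.5219, 0.2655, 0.093]
tcp_rot: [1.958, 2.452, 0.003]
wrist_force: [-7.3, -9.4, 24.8]
width: 0.422
grip_force: 72.3
```

>>> {"method": "play_rows", "body": {
  "commands": [
    [0,0,0,0,0,0],
    [0,0,0,0,0,0],
    [0,0,0,0,0,0],
    [0,0,0,0,0,0],
    [0,0,0,0,0,0]
  ]
}}

```text
time: 25.43
tool_pos: [0.5219, 0.2655, 0.093]
tcp_rot: [1.958, 2.453, 0.003]
wrist_force: [-7.3, -9.6, 25.7]
width: 0.422
grip_force: 72.3
```

>>> {"method": "play_rows", "body": {
  "commands": [
    [0,0,0,0,0,0],
    [0,0,0,0,0,0],
    [0,0,0,0,0,0],
    [0,0,0,0,0,0],
    [0,0,0,0,0,0]
  ]
}}

```text
time: 25.85
tool_pos: [0.5219, 0.2655, 0.093]
tcp_rot: [1.958, 2.452, 0.003]
wrist_force: [-8.1, -8.9, 24.4]
width: 0.419
grip_force: 72.3
```

```bash
python3 sc.py s3; python3 prof.py s3
```

```text
g 289.0 [353.4 238.2] [0.525 0.06  0.115] y range 0.0161 0.101
w 34.0 [354. 236.] [0.52  0.058 0.115] y range 0.0486 0.0677
t 25.9 pos [0.522 0.265 0.093] F [-8.023 -9.298 25.369] T [-1.474  1.294 -0.015] yaw 0.22323517573534113 q [ 0.429  0.218  1.932 -0.003  0.989  0.207] tilt [ 0.004 -0.001 -1.   ]
0.514 bubble 0.0505..0.0655 mid 0.0580 cm 0.0648 dark [(np.float64(0.0255), 88), (np.float64(0.029), 88), (np.float64(0.033), 88), (np.float64(0.0375), 87), (np.float64(0.0415), 87), (np.float64(0.046), 60), (np.float64(0.07), 52), (np.float64(0.0745), 82), (np.float64(0.0785), 84), (np.float64(0.0825), 85), (np.float64(0.0865), 85), (np.float64(0.0895), 83), (np.float64(0.0935), 83)]
0.516 bubble 0.0495..0.0650 mid 0.0573 cm 0.0631 dark [(np.float64(0.0465), 71), (np.float64(0.0695), 67)]
0.518 bubble 0.0495..0.0655 mid 0.0575 cm 0.0627 dark [(np.float64(0.046), 80), (np.float64(0.069), 67)]
0.520 bubble 0.0500..0.0655 mid 0.0578 cm 0.0628 dark [(np.float64(0.046), 84), (np.float64(0.07), 74)]
0.522 bubble 0.0500..0.0660 mid 0.0580 cm 0.0629 dark [(np.float64(0.0465), 71), (np.float64(0.0695), 71)]
0.524 bubble 0.0515..0.0660 mid 0.0588 cm 0.0636 dark [(np.float64(0.047), 88), (np.float64(0.0705), 82)]
0.526 bubble 0.0540..0.0640 mid 0.0590 cm 0.0683 dark [(np.float64(0.0475), 75), (np.float64(0.0705), 74)]
```

```bash
python3 -c "
from workcell import order
print(order.finish_job())"
```

```text
the job is handed in; nothing more can be done
None
```

I handed the job in at about 26 s: the level lies along the middle of the riser and was pressed down with about 24 N. The knob is still gripped and held at its stop with about 25 N, the bubble is within about 0.5 mm of centre, and the cup, glass and tub were not touched.

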